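# Dial the combination of the parts lock box on the electronics bench

## Task

Unlock the rectangular steel lock box on the bench by dialling its combination 1-4-2: turn the dial on its lid left (anticlockwise) to mark 1, then right to mark 4, then left again to mark 2, stopping for about a second on each mark, and let go with the dial pointing at mark 2. The round transformer beside it has the same kind of dial on top: leave that one as it is set.

Things in the scene. Friction and masses are not known exactly. Their poses are not given: they have to be found in the camera images.
- lock_box: Fixed rectangular grey steel box, 160 (x) by 200 mm (y), lid top 90 mm up, dial at its middle. Origin: centre of underside; x axis from its front (two latches, robot side) to its back (hinges), z up. Round the dial's back half, clockwise seen from above: white marks 1, 2, 3, 4 (short line with 1 to 4 dots), at 0.75, 0.25 rad anticlockwise and 0.25, 0.75 rad clockwise of the x axis.
- lock_dial (a joint): Angle (rad) of the lock box's dial, growing clockwise seen from above; 0 when it points along the box's x axis. Mark 1 is at -0.75, 2 at -0.25, 3 at 0.25, 4 at 0.75; stops at -1.1 and 1.1. Turns lightly (0.05 N m of friction, no spring, no clicks) and stays where it is left. The whole sequence fits in one grasp.
- lock_dial_grip (a point): Grip point of the lock box's black dial, on its upright axis (the box's own), 127 mm above the table. Grip bar 50 mm long, 14 mm wide, top 140 mm above the table, on a round skirt 60 mm across, top at 104 mm; pinch the bar across its width. Turns with the dial: x axis along the bar to its pointer end (white line on the bar's top, nose on the skirt), z up.
- transformer_nose (a point): Pointer nose of the dial on the round, ribbed, dark transformer (140 mm across, 90 mm high, fixed, many tick marks round its dial), 30 mm from that dial's axis, 100 mm above the table. Same black dial as the lock box's; not to be turned.

How it is judged:
On the way, in this order (a step that is already met when the one before it is completed fails the run):
1. The lock box's dial is turned left to mark 1 and stopped there (value of joint lock_dial between -0.94 and -0.56 rad and velocity of joint lock_dial between -0.25 and 0.25 rad/s), for 0.3 s.
2. then turned right to mark 4 and stopped there (value of joint lock_dial between 0.56 and 0.94 rad and velocity of joint lock_dial between -0.25 and 0.25 rad/s), for 0.3 s.
3. then turned left to mark 2 and stopped there (value of joint lock_dial between -0.44 and -0.06 rad and velocity of joint lock_dial between -0.25 and 0.25 rad/s), for 0.3 s.
At the end, for the whole second after the job is handed in: The lock box's dial has stood still on mark 1, then on mark 4, then on mark 2, each for 0.3 s and within 0.19 rad (11 degrees), and is left at rest at mark 2 within 0.19 rad (all of step 3); the robot touches nothing.
It fails at once if The transformer's dial is turned (its nose moves by more than 8 mm) (distance of transformer_nose from where it was at the start of the episode above 0.008 m).
It also fails if it takes over 45 s, if anything falls off the work surface, if the arm or the gripper's body presses on something with over 40 N, if the wrist force passes 120 N, or if a joint passes its speed limit or range.

## Robot

A 6-joint arm with a two-finger parallel gripper is mounted at the origin on the work surface. World frame = base frame: x ahead of the robot, y to its left, z up, the work surface at z = 0. Lengths are in m, angles in rad, forces in N, time in s.
With the tool pointing down it reaches from about 0.3 to 0.875 m from the base axis. Payload 4.2 kg.
Tool frame: the origin (TCP) lies midway between the tips of the shut fingers; the grasp point (between the pads) lies 19 mm behind it; z points along the fingers, y is the line along which they close (so a half turn about z gives the same grasp; the last joint's range is limited). The gripper opens to 85 mm and grips with 20 to 120 N. Pads are 22 mm wide; open, the fingers measure 114 mm over their backs; the gripper's body (76 mm by 85 mm) begins 54 mm behind the grasp point. The pads swing forward as they close: fully open they stand 13 mm farther back than shut.
Start: joints at [-1.293, 0.32, 1.565, -0, 1.257, -0.02], TCP at [0.169, -0.55, 0.231] pointing down, gripper open.
Joint ranges: [-3.11, 3.11], [-0.84, 2.01], [0.21, 2.61], [-1.34, 4.49], [0.05, 2.63], [-2.56, 2.56]. Speed limits (rad/s): [2.57, 2.57, 3.14, 3.14, 3.14, 3.14].

## Interface

Orientations are given as [roll, pitch, yaw] about the fixed x, y, z axes, in that order (R = Rz(yaw) Ry(pitch) Rx(roll)).
In Python, from workcell import get_state, capture, finish_job gives the robot as it stands.
- The arm moves only by the tool play_rows, never from a script. Its argument "plan" is one flat list of numbers, 7 for each row, row after row: the shift along the world's x, y, z scaled (see below), then the turn, a rotation vector about the world's x, y, z scaled (see below), then the closure, from -1 (fully open) to 1 (shut). In form: [x, y, z, wx, wy, wz, gripper, x, y, z, wx, wy, wz, gripper, ...]. A call has 1 to 5 rows; each row is the pose to reach, as a shift and turn from the pose commanded when the call began, turning the shorter way round; what a row does not reach only later rows make up. The controller multiplies each number of a shift by 0.2 m and each number of a turn by pi rad. A row lasts 1/10 s, in which the tool goes at most 50 mm and 8.59 degrees, less where a joint would pass 70% of its speed; a pose out of reach is approached as far as the arm can. A call with a number of a shift or a turn outside -1 to 1 is refused whole. A call with a gripper value outside its range is refused whole. The fingers move at their own pace and stop on an object; "newtons" is the grip in N (left out, the last holds). Time passes only in rows, so rows that repeat a pose let the fingers close. It gives the time, the measured TCP pose, the force, the opening and the grip force at its end, in the units of the state.
- get_state(): the state, without advancing time (a new reading comes with each control period).
- capture(name): name is "scene" or "side" or "wrist"; returns a dict with "img" (420x560x3 uint8, red, green, blue), "fx", "fy", "cx", "cy" (pixels), "dist" ([k1, k2, p1, p2, k3] as OpenCV has them; the pictures are not rectified), "extrinsics" (4x4, takes a point from camera to world coordinates); the wrist camera has in their place "tool_from_camera" (4x4, takes a point from camera to tool coordinates, whose origin is the TCP and whose axes are the flange's). Camera axes: x right, y down, z forward; pixel columns grow to the right and rows downward; lengths in m; the calibration is good to about 2 mm. A picture is of the moment at which its call begins: read the wrist's pose just before it. There is no depth.
- finish_job(): hands the job in; it is judged then, once.
The state is a dict: "time_s": time; "joint_positions": joint angles; "joint_vel": joint speeds; "effort": joint torques, N m; "position": TCP position; "ee_rot": TCP orientation; "force": force on the tool from outside, world axes, zero at the start; "wrist_torque": the same for the moment, N m; "grip_width": finger opening in m; "grip_force": force on a finger pad.
Only numpy, scipy, OpenCV 4.12 (cv2) and the standard library are available. Lean on these libraries where they do the work, as an engineer would, in place of code of your own. Each camera call takes 0.05 s, during which the arm holds its last target. There are 200 camera calls.

## Working session

There is one attempt and no reset: what is moved stays moved. The work goes in short steps, Python scripts to look and compute and a tool call to move; the robot and the scene stay as the last step left them, time stands still between calls to the robot, and variables do not carry over. Pictures are saved under pics/ and viewed, at most 10 in all, crops included, and the job is handed in when it is done.

Besides the shell and the picture viewer there is one more tool, called after "Call:" in YAML: its name, and indented under it one key for each argument. play_rows: Moves the arm, as the interface text tells. Shifts and turns lie within -1 to 1; 1 stands for 0.2 m of shift or pi rad of turn. Its arguments: {"type":"object","properties":{"plan":{"type":"array","items":{"type":"number","minimum":-1,"maximum":1}},"newtons":{"type":"number"}},"required":["plan"]}

```bash
mkdir -p pics; cat > h.py <<'E'
import numpy as np,cv2
from workcell import get_state,capture,finish_job
from scipy.spatial.transform import Rotation as R
def cam(name):
    s=get_state(); c=capture(name)
    if name=="wrist":
        T=np.eye(4);T[:3,:3]=R.from_euler('xyz',s['ee_rot']).as_matrix();T[:3,3]=s['position']
        c['extrinsics']=T@np.array(c['tool_from_camera'])
    return c
def ray(c,px,z):
    K=np.array([[c['fx'],0,c['cx']],[0,c['fy'],c['cy']],[0,0,1.]])
    u=cv2.undistortPoints(np.array(px,float).reshape(-1,1,2),K,np.array(c['dist'],float)).reshape(-1,2)
    E=np.array(c['extrinsics']); d=np.c_[u,np.ones(len(u))]@E[:3,:3].T; o=E[:3,3]
    return o+d*((z-o[2])/d[:,2])[:,None]
def save(c,n): cv2.imwrite('pics/'+n,c['img'][:,:,::-1])
E
python3 - <<'E'
from h import *
import pickle
cs={n:cam(n) for n in("scene","side")}
pickle.dump(cs,open('c.pkl','wb'))
for n in cs: save(cs[n],n+'1.png'); print(np.round(cs[n]['extrinsics'],2))
print(get_state())
E
```

```text
[[-0.54  0.69 -0.48  0.94]
 [ 0.84  0.45 -0.29  0.25]
 [ 0.01 -0.56 -0.83  0.79]
 [ 0.    0.    0.    1.  ]]
[[-0.91 -0.22  0.34  0.18]
 [-0.41  0.53 -0.74  0.81]
 [-0.01 -0.82 -0.58  0.74]
 [ 0.    0.    0.    1.  ]]
{'time_s': 0.1, 'joint_positions': array([-1.29301449e+00,  3.20271258e-01,  1.56550495e+00, -1.72194652e-05,
        1.25739242e+00, -2.00119511e-02]), 'joint_vel': array([-0.00027265, -0.00206976, -0.00397735,  0.00019944,  0.00042768,
       -0.00015004]), 'effort': array([ 6.02285691e-04, -4.16409481e+01, -2.34704465e+01,  4.66544861e-05,
        4.87716621e-03, -7.90516879e-06]), 'position': array([ 0.16859236, -0.54931447,  0.23056168]), 'ee_rot': array([-3.14001666e+00, -1.51672580e-05,  2.97799103e-01]), 'force': array([-0.25420299,  0.05150894,  0.1311356 ]), 'wrist_torque': array([ 0.02375275,  0.05986687, -0.00857628]), 'grip_force': 0.0, 'grip_width': 0.08547845227768902}
```

View pics/scene1.png

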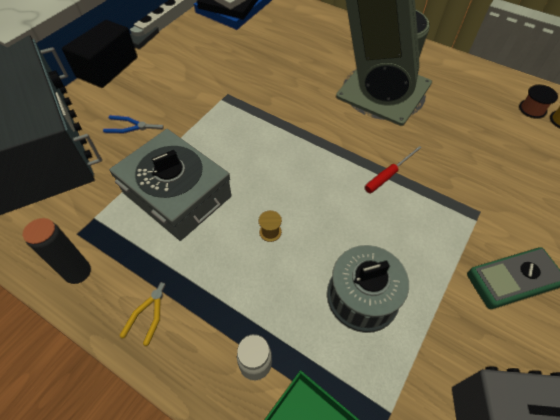

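View pics/side1.png

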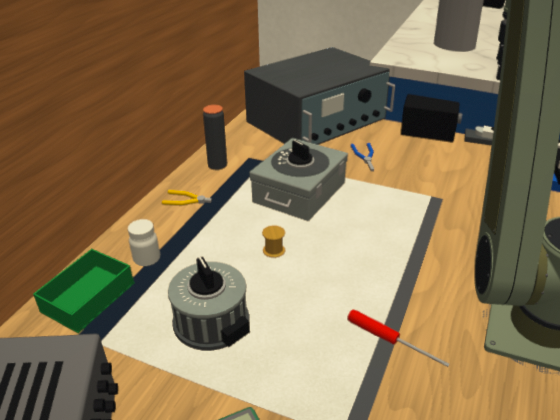

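The scene view shows the lock box with its lid around (170,175) and its dial near (167,163). The transformer is at (370,275). The side view shows the box dial at (300,155) and the transformer dial at (206,275).

```bash
python3 - <<'E'
from h import *
import pickle
cs=pickle.load(open('c.pkl','rb'))
c=cs['scene']
print(ray(c,[[112,176],[167,131],[229,178],[181,221]],.09).round(3))
print('skirt',ray(c,[[168,167],[370,277]],.104).round(3))
print('side skirt',ray(cs['side'],[[300,160],[206,282]],.104).round(3))
print('red/scope',ray(c,[[85,170]],0).round(3))
E
```

```text
[[ 0.673 -0.338  0.09 ]
 [ 0.51  -0.33   0.09 ]
 [ 0.542 -0.129  0.09 ]
 [ 0.68  -0.144  0.09 ]]
skirt [[ 0.597 -0.247  0.104]
 [ 0.591  0.225  0.104]]
side skirt [[ 0.59  -0.234  0.104]
 [ 0.583  0.228  0.104]]
red/scope [[ 0.66  -0.481  0.   ]]
```

Call:
play_rows:
  plan: [0.1,0.05,0.2,0,0,0,-1,0.3,0.2,0.35,0,0,0,-1,0.5,0.36,0.35,0,0,0,-1,0.7,0.5,0.35,0,0,0,-1,0.9,0.65,0.35,0,0,0,-1]

```text
time_s: 0.6
position: [0.344, -0.4228, 0.3014]
ee_rot: [3.141, -0.0, 0.297]
force: [0.5, -0.8, 0.6]
grip_width: 0.0852
grip_force: 0.0
```

Call:
play_rows:
  plan: [0.2,0.15,0,0,0,0,-1,0.4,0.3,0,0,0,0,-1,0.6,0.45,0,0,0,0,-1,0.8,0.6,0,0,0,0,-1,1,0.75,0,0,0,0,-1]

```text
time_s: 1.1
position: [0.5441, -0.2725, 0.3009]
ee_rot: [-3.141, 0.001, 0.298]
force: [0.7, -1.0, -0.3]
grip_width: 0.0855
grip_force: 0.0
```

```bash
python3 - <<'E'
from h import *
import pickle
s=get_state();print(s['time_s'],s['position'],s['ee_rot'],s['joint_positions'])
c=cam('wrist');pickle.dump(c,open('w.pkl','wb'));save(c,'w1.png');print(np.round(c['extrinsics'],2))
E
```

```text
1.1 [ 0.5440993  -0.27247734  0.30094217] [-3.14133691e+00  6.50065348e-04  2.97936048e-01] [-4.83031530e-01  3.41721326e-01  1.35808727e+00 -2.78276807e-04
  1.44242579e+00  7.89864545e-01]
[[ 0.29 -0.91 -0.29  0.62]
 [-0.96 -0.28 -0.09 -0.25]
 [ 0.    0.31 -0.95  0.44]
 [ 0.    0.    0.    1.  ]]
```

View pics/w1.png

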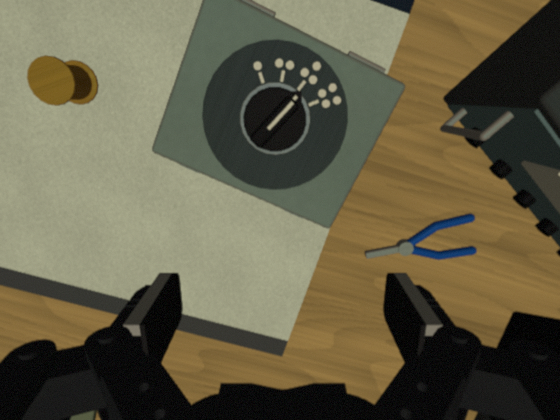

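The wrist view shows the dial's ring centred near (275,118). Its pointer line runs from (270,129) to (298,96), near mark 3, and the mark dots run from (257,66) to (330,95).

```bash
python3 - <<'E'
from h import *
import pickle
c=pickle.load(open('w.pkl','rb'))
g=c['img'].min(2)[50:180,200:350]
n,l,st,ce=cv2.connectedComponentsWithStats((g>140).astype(np.uint8))
for i in range(1,n):
    if 5<st[i,4]<400: print(st[i],(ce[i]+[200,50]).round(1), ray(c,[ce[i]+[200,50]],.09)[0].round(4))
print('ringC',ray(c,[[275,118]],[.094][0]).round(4))
a=ray(c,[[268,130],[294,100]],.14);print(a.round(4),np.arctan2(*(a[1]-a[0])[1::-1]))
e=ray(c,[[206,0],[153,151],[330,227],[405,85]],.09);print(e.round(4),e[1:]-e[:-1])
big=cv2.resize(c['img'][50:180,200:350],None,fx=5,fy=5,interpolation=cv2.INTER_CUBIC)
cv2.imwrite('pics/w1c.png',big[:600,:,::-1])
E
```

```text
[77 10  5  6 10] [278.3  61.8] [ 0.6478 -0.2376  0.09  ]
[56 13  4  5 10] [257.7  65.5] [ 0.639  -0.2201  0.09  ]
[88 12  5  5  8] [290.   63.9] [ 0.6493 -0.2486  0.09  ]
[114  15   5   3   9] [316.   65.9] [ 0.6548 -0.2725  0.09  ]
[102  20   5   5  13] [303.9  72.3] [ 0.6461 -0.2634  0.09  ]
[111  27   5   5  13] [312.6  78.5] [ 0.6432 -0.273   0.09  ]
[130  35   5   5   7] [331.6  86.6] [ 0.6417 -0.2926  0.09  ]
[120  42   4   4   8] [321.8  93.6] [ 0.6329 -0.2857  0.09  ]
[123  51   5   5  10] [325.4 103.2] [ 0.6256 -0.292   0.09  ]
[73 68  5  6  6] [275.3 120.5] [ 0.5958 -0.2504  0.09  ]
ringC [[ 0.5982 -0.2494  0.094 ]]
[[ 0.5898 -0.2466  0.14  ]
 [ 0.6196 -0.2604  0.14  ]] -0.4326522528581414
[[ 0.6777 -0.1612  0.09  ]
 [ 0.531  -0.1411  0.09  ]
 [ 0.5061 -0.3389  0.09  ]
 [ 0.6637 -0.3591  0.09  ]] [[-0.14672676  0.02008221  0.        ]
 [-0.02483013 -0.19780243  0.        ]
 [ 0.1575335  -0.02014425  0.        ]]
```

View pics/w1c.png

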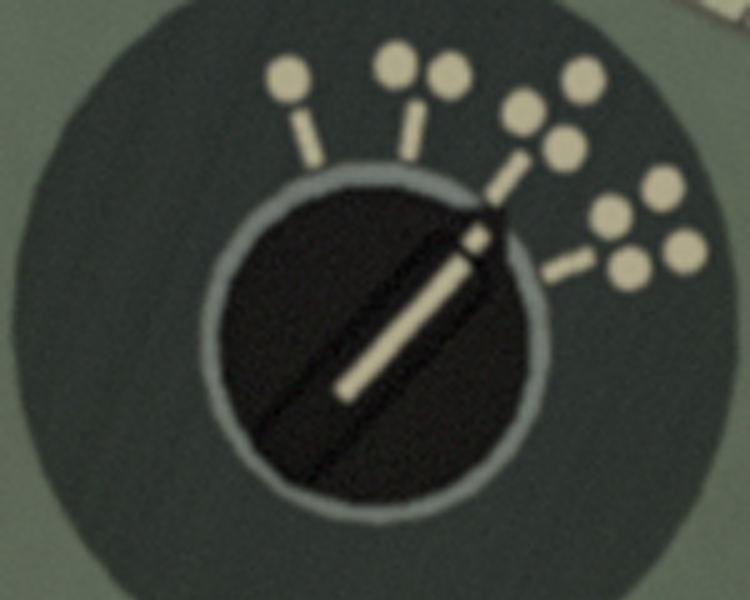

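```bash
python3 - <<'E'
from h import *
import pickle
c=pickle.load(open('w.pkl','rb'))
a=ray(c,[[269,128.6],[293.6,102.4]],.14);d=a[1]-a[0];print(a.round(4),np.arctan2(d[1],d[0]),np.linalg.norm(d))
n=ray(c,[[299,92]],.1)[0]-[.598,-.25,.1];print(np.arctan2(n[1],n[0]),np.linalg.norm(n))
m=ray(c,[[261.5,77],[282.5,76],[301.5,86],[313.5,103]],.09)-[.598,-.25,.09]
print(np.arctan2(m[:,1],m[:,0]))
E
```

```text
[[ 0.5912 -0.2471  0.14  ]
 [ 0.6176 -0.2606  0.14  ]] -0.47219667314148117 0.029683385655009987
-0.44063466576452837 0.03281488855079218
[ 0.63271176  0.12614804 -0.39711176 -0.902393  ]
```

Call:
play_rows:
  plan: [0.27,0.11,-0.2,0,0,-0.045,-1,0.27,0.11,-0.4,0,0,-0.09,-1,0.27,0.11,-0.5,0,0,-0.135,-1,0.27,0.11,-0.5,0,0,-0.18,-1,0.27,0.11,-0.5,0,0,-0.225,-1]

```text
time_s: 1.65
position: [0.5961, -0.2517, 0.199]
ee_rot: [3.141, 0.004, -0.414]
force: [0.2, -0.2, 0.3]
grip_width: 0.0853
grip_force: 0.0
```

Call:
play_rows:
  plan: [0,0,0,0,0,-0.016,-1,0,0,0,0,0,-0.016,-1]

```text
time_s: 1.85
position: [0.5965, -0.2521, 0.2007]
ee_rot: [3.141, 0.001, -0.459]
force: [-1.3, -0.3, -0.2]
grip_width: 0.0852
grip_force: 0.0
```

```bash
python3 - <<'E'
from h import *
import pickle
s=get_state();print(s['time_s'],s['position'],s['ee_rot'],s['joint_positions'])
c=cam('wrist');pickle.dump(c,open('w2.pkl','wb'));save(c,'w2.png')
E
```

```text
1.85 [ 0.59648947 -0.25210666  0.20068524] [ 3.14140081e+00  1.29883768e-03 -4.59120810e-01] [-4.17570744e-01  4.53496070e-01  1.43266795e+00 -1.44811508e-04
  1.25673432e+00  1.61239109e+00]
```

View pics/w2.png

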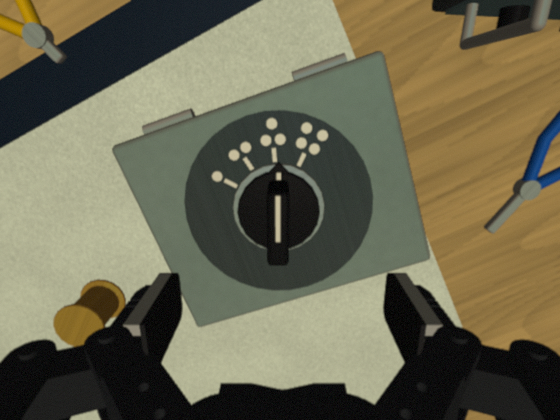

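The bar is aligned with the fingers at column 278, upright in the image, and the pointer is just right of mark 3. Next I descend, then close.

Call:
play_rows:
  plan: [0.007,0.01,-0.2,0,0,0,-1,0.007,0.01,-0.35,0,0,0,-1,0.007,0.01,-0.45,0,0,0,-1,0.007,0.01,-0.45,0,0,0,-1]
  newtons: 30

```text
time_s: 2.3
position: [0.5961, -0.2492, 0.1079]
ee_rot: [3.141, 0.007, -0.458]
force: [-0.3, 0.4, -0.1]
grip_width: 0.0852
grip_force: 0.0
```

Call:
play_rows:
  plan: [0,0,0,0,0,0,1,0,0,0,0,0,0,1,0,0,0,0,0,0,1,0,0,0,0,0,0,1,0,0,0,0,0,0,1]

```text
time_s: 2.8
position: [0.5987, -0.2499, 0.1122]
ee_rot: [-3.141, -0.001, -0.46]
force: [-0.2, 3.0, 7.4]
grip_width: 0.0133
grip_force: 32.6
```

Call:
play_rows:
  plan: [0,0,0,0,0,0,1,0,0,0,0,0,0,1,0,0,0,0,0,0,1,0,0,0,0,0,0,1,0,0,0,0,0,0,1]

```text
time_s: 3.3
position: [0.5987, -0.2499, 0.1122]
ee_rot: [-3.141, -0.001, -0.459]
force: [-1.0, 1.8, 6.5]
grip_width: 0.0136
grip_force: 32.3
```

Call:
play_rows:
  plan: [0,0,0,0,0,0.03,1,0,0,0,0,0,0.06,1,0,0,0,0,0,0.09,1,0,0,0,0,0,0.12,1,0,0,0,0,0,0.15,1]

```text
time_s: 3.8
position: [0.599, -0.2486, 0.1122]
ee_rot: [-3.139, -0.002, 0.015]
force: [0.8, 6.5, 6.2]
grip_width: 0.0135
grip_force: 32.4
```

Call:
play_rows:
  plan: [0,0,0,0,0,0.03,1,0,0,0,0,0,0.06,1,0,0,0,0,0,0.09,1,0,0,0,0,0,0.12,1,0,0,0,0,0,0.15,1]

```text
time_s: 4.3
position: [0.5987, -0.2474, 0.1122]
ee_rot: [-3.138, -0.003, 0.486]
force: [-1.1, 8.1, 7.5]
grip_width: 0.0134
grip_force: 32.6
```

Call:
play_rows:
  plan: [0,0,0,0,0,0.025,1,0,0,0,0,0,0.044,1,0,0,0,0,0,0.044,1,0,0,0,0,0,0.044,1,0,0,0,0,0,0.044,1]

```text
time_s: 4.8
position: [0.5985, -0.2471, 0.1122]
ee_rot: [-3.138, -0.003, 0.621]
force: [-1.2, 9.5, 7.9]
grip_width: 0.0132
grip_force: 32.6
```

Call:
play_rows:
  plan: [0,0,0,0,0,0,1,0,0,0,0,0,0,1,0,0,0,0,0,0,1,0,0,0,0,0,0,1,0,0,0,0,0,0,1]

```text
time_s: 5.3
position: [0.5985, -0.2471, 0.1122]
ee_rot: [-3.138, -0.003, 0.621]
force: [0.5, 9.6, 7.7]
grip_width: 0.0137
grip_force: 32.6
```

```bash
python3 - <<'E'
from h import *
c=cam('wrist');save(c,'w3.png');print(get_state()['force'],get_state()['wrist_torque'])
c=cam('side');cv2.imwrite('pics/s3.png',cv2.resize(c['img'][110:230,220:380],None,fx=5,fy=5,interpolation=2)[:,:,::-1])
E
```

```text
[0.16075769 9.76036273 8.48510768] [ 1.51088162 -0.02334251 -0.03250751]
```

View pics/w3.png

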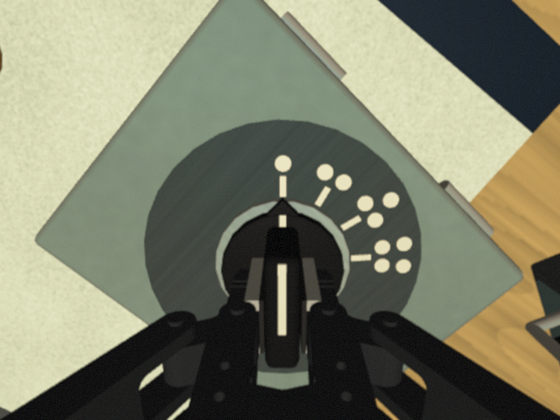

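The nose at (282,200) points straight at mark 1 (283,163), and the bar is held between the pads. Next is 1.5 rad to the right, to mark 4.

Call:
play_rows:
  plan: [0,0,0,0,0,-0.03,1,0,0,0,0,0,-0.06,1,0,0,0,0,0,-0.09,1,0,0,0,0,0,-0.12,1,0,0,0,0,0,-0.15,1]

```text
time_s: 5.9
position: [0.599, -0.2483, 0.1122]
ee_rot: [-3.139, -0.002, 0.146]
force: [-0.0, 5.6, 5.7]
grip_width: 0.0136
grip_force: 32.4
```

Call:
play_rows:
  plan: [0,0,0,0,0,-0.03,1,0,0,0,0,0,-0.06,1,0,0,0,0,0,-0.09,1,0,0,0,0,0,-0.12,1,0,0,0,0,0,-0.15,1]

```text
time_s: 6.4
position: [0.5989, -0.2495, 0.1122]
ee_rot: [-3.141, -0.001, -0.325]
force: [-0.6, 3.0, 4.9]
grip_width: 0.0134
grip_force: 32.3
```

Call:
play_rows:
  plan: [0,0,0,0,0,-0.03,1,0,0,0,0,0,-0.06,1,0,0,0,0,0,-0.09,1,0,0,0,0,0,-0.12,1,0,0,0,0,0,-0.15,1]

```text
time_s: 6.9
position: [0.5982, -0.2506, 0.1122]
ee_rot: [3.141, -0.001, -0.795]
force: [-1.7, -0.7, 6.6]
grip_width: 0.0135
grip_force: 32.4
```

Call:
play_rows:
  plan: [0,0,0,0,0,-0.027,1,0,0,0,0,0,-0.027,1,0,0,0,0,0,-0.027,1,0,0,0,0,0,-0.027,1,0,0,0,0,0,-0.027,1]

```text
time_s: 7.4
position: [0.598, -0.2508, 0.1122]
ee_rot: [3.141, -0.001, -0.877]
force: [-2.8, 0.1, 5.4]
grip_width: 0.0133
grip_force: 32.4
```

Call:
play_rows:
  plan: [0,0,0,0,0,0,1,0,0,0,0,0,0,1,0,0,0,0,0,0,1,0,0,0,0,0,0,1,0,0,0,0,0,0,1]

```text
time_s: 7.9
position: [0.598, -0.2508, 0.1122]
ee_rot: [3.141, -0.001, -0.877]
force: [-1.5, -1.0, 6.4]
grip_width: 0.0135
grip_force: 32.4
```

```bash
python3 - <<'E'
from h import *
c=cam('wrist');save(c,'w4.png')
E
```

```text
(no output)
```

View pics/w4.png

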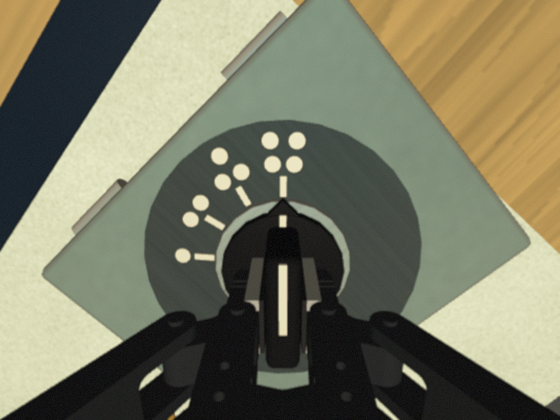

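The nose at (283,200) points at mark 4 (283,185). Next is 1.0 rad to the left, to mark 2.

Call:
play_rows:
  plan: [0,0,0,0,0,0.03,1,0,0,0,0,0,0.06,1,0,0,0,0,0,0.09,1,0,0,0,0,0,0.12,1,0,0,0,0,0,0.15,1]

```text
time_s: 8.45
position: [0.5988, -0.2498, 0.1122]
ee_rot: [-3.141, -0.001, -0.402]
force: [0.1, 2.7, 5.3]
grip_width: 0.0133
grip_force: 32.4
```

Call:
play_rows:
  plan: [0,0,0,0,0,0.03,1,0,0,0,0,0,0.06,1,0,0,0,0,0,0.09,1,0,0,0,0,0,0.12,1,0,0,0,0,0,0.15,1]

```text
time_s: 8.95
position: [0.599, -0.2485, 0.1122]
ee_rot: [-3.139, -0.002, 0.069]
force: [0.6, 7.2, 5.4]
grip_width: 0.0133
grip_force: 32.4
```

Call:
play_rows:
  plan: [0,0,0,0,0,0.018,1,0,0,0,0,0,0.018,1,0,0,0,0,0,0.018,1,0,0,0,0,0,0.018,1,0,0,0,0,0,0.018,1]

```text
time_s: 9.45
position: [0.599, -0.2483, 0.1122]
ee_rot: [-3.139, -0.002, 0.122]
force: [1.4, 6.0, 6.5]
grip_width: 0.0135
grip_force: 32.4
```

Call:
play_rows:
  plan: [0,0,0,0,0,0,1,0,0,0,0,0,0,1,0,0,0,0,0,0,1,0,0,0,0,0,0,1,0,0,0,0,0,0,1]

```text
time_s: 9.95
position: [0.599, -0.2483, 0.1122]
ee_rot: [-3.139, -0.002, 0.122]
force: [1.2, 6.1, 5.9]
grip_width: 0.0132
grip_force: 32.4
```

Call:
play_rows:
  plan: [0,0,0,0,0,0,-1,0,0,0,0,0,0,-1,0,0,0,0,0,0,-1,0,0,0,0,0,0,-1,0,0,0,0,0,0,-1]

```text
time_s: 10.45
position: [0.5981, -0.2503, 0.1111]
ee_rot: [3.142, 0.0, 0.122]
force: [0.2, 0.3, 0.5]
grip_width: 0.0839
grip_force: 0.0
```

Call:
play_rows:
  plan: [0,0,0.1,0,0,0,-1,0,0,0.25,0,0,0,-1,0,0,0.4,0,0,0,-1,0,0,0.5,0,0,0,-1,0,0,0.5,0,0,0,-1]

```text
time_s: 10.95
position: [0.5998, -0.2509, 0.2149]
ee_rot: [3.138, -0.006, 0.122]
force: [-0.1, -0.3, 0.5]
grip_width: 0.0857
grip_force: 0.0
```

```bash
python3 - <<'E'
from h import *
c=cam('wrist');save(c,'w5.png')
E
```

```text
(no output)
```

View pics/w5.png

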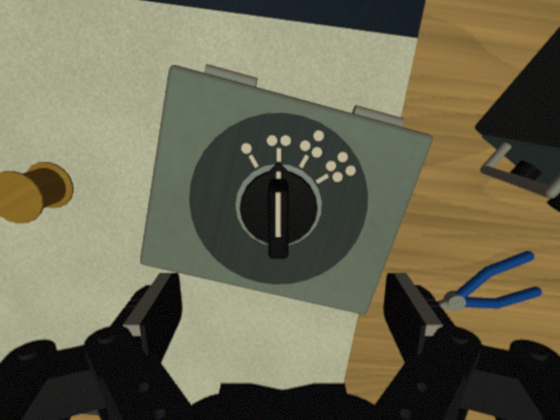

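The dial points at mark 2, with its nose at (278,170) below the two dots at (278,141). The gripper is clear of it.

```bash
python3 -c "
from workcell import finish_job
print(finish_job())"
```

```text
the job is handed in; nothing more can be done
None
```

I dialled the lock box 1-4-2 with a stop on each mark, released the dial pointing at mark 2, never went near the transformer, and handed the job in at about 11 s; no verdict was returned.

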